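# Seat the sterilising canister's vent cap with its key and back it off a quarter turn

### The arm

A 7-joint arm with a two-finger parallel gripper is mounted at the origin on the work surface. World frame = base frame: x ahead of the robot, y to its left, z up, the work surface at z = 0. Lengths are in m, angles in rad, forces in N, time in s.
With the tool pointing down it reaches from about 0.425 to 0.875 m from the base axis. Payload 4.7 kg.
Tool frame: the origin (TCP) lies midway between the tips of the shut fingers; the grasp point (between the pads) lies 19 mm behind it; z points along the fingers, y is the direction in which the jaws open and shut (so a half turn about z gives the same grasp; the last joint's range is limited). The gripper opens to 87 mm and grips with 3 to 60 N. Pads are 19 mm wide; open, the fingers measure 117 mm over their backs; the gripper's body (75 mm by 190 mm) begins 51 mm behind the grasp point.
Start: joints at [-1.281, 0.321, -0.07, 1.45, 0.023, 1.371, -0.057], TCP at [0.177, 0.625, 0.223] pointing down, gripper open.
Joint ranges: [-2.86, 2.86], [-0.3, 2.09], [-1.38, 1.24], [0.06, 2.45], [-1.56, 4.7], [0.09, 2.05], [-2.69, 2.69]. Speed limits (rad/s): [2.57, 2.57, 3.14, 3.14, 3.14, 3.14, 3.14].

### API

Orientations are given as a rotation vector (axis times angle).
In Python, from bench import get_state, eyes, job gives the robot as it stands. The module is installed in compiled form; this text tells all that it offers.
- The arm moves only by the shell command python3 -m jog 'ROWS' [FORCE]. ROWS is JSON, a list that holds one entry, the list of rows, each a list of 5 numbers: the opening, from 0 (shut) to 1 (fully open), then the shift along the tool's x, y, z in units of 40 mm (1.0 is 40 mm), then the turn about the tool's z in units of 5 degrees (1.0 is 5 degrees). In form: [[[jaw, dx, dy, dz, turn], ...]]. A call has 1 to 10 rows; each row shifts and turns the commanded pose from where the row before left it, along the tool's axes as they then stand; what a row does not reach is not made up. A row lasts 1/8 s, in which the tool goes at most 62.5 mm and 10.7 degrees, less where a joint would pass 70% of its speed; a pose out of reach is approached as far as the arm can. A call is refused whole if a number of a shift passes 1 or a number of a turn 1, either way. A call with a gripper value outside its range is refused whole. The fingers move at their own pace and stop on an object; FORCE is the grip in N (left out, the last holds). Time passes only in rows, so rows that do not move let the fingers close. It gives the time, the measured TCP pose, the force and the opening at its end, in the units of the state.
- get_state(): the state, without advancing time (a new reading comes with each control period).
- eyes.get_image(name): name is "side" or "top" or "wrist"; returns (picture, depth): 420x560x3 uint8, red, green, blue; 420x560 float32, m along the optical axis (not along the pixel's ray), 0 where there is no reading.
- eyes.camera_params(name): a dict with "camera_matrix" (3x3 intrinsics, pixels), "pose" (4x4, takes a point from camera to world coordinates); the wrist camera has in their place "mount" (4x4, takes a point from camera to tool coordinates, whose origin is the TCP and whose axes are the flange's). Camera axes: x right, y down, z forward; pixel columns grow to the right and rows downward; lengths in m; the calibration is good to about 2 mm. A picture is of the moment at which its call begins: read the wrist's pose just before it. camera_params takes no time and is no camera call.
- job.close_job(): hands the job in, once; it reports no verdict.
The state is a dict: "time": time; "joint_positions": joint angles; "qd": joint speeds; "joint_torque": joint torques, N m; "position": TCP position; "tool_rot": TCP orientation; "ft_force": force on the tool from outside, world axes, zero at the start; "torque": the same for the moment, N m; "grip_width": opening from 0.0 (shut) to 1.0 (fully open).
Only numpy, scipy, OpenCV 4.12 (cv2) and the standard library are available. Lean on these libraries where they do the work, as an engineer would, in place of code of your own. Each camera call takes 0.05 s, during which the arm holds its last target. There are 200 camera calls.

### The job

Take the T-handled square key out of its holder, push its tip fully into the square recess in the top of the canister's vent cap, screw the cap down (clockwise from above) until it stops, then back it off a quarter turn so that the canister can vent. Finish while still holding the key by its handle, upright and in the cap: do not let go. Turn the cap only with the key (the gripper itself must not touch the canister or its cap), and leave the jar, the slide box and the bottle where they are.

Things in the scene. Friction and masses are not known exactly. Their poses are not given: they have to be found in the camera images.
- key: Loose steel T-handle key, 0.13 to 0.24 kg, 95 mm tall, upright in the holder. Origin: centre of the tip's end face; z up the shaft, x along the handle bar. Shaft 14 x 14 mm, sides along x and y, its last 6 mm a cone, 8 mm across at the end. Grip across the middle of the bar (see key_bar). Turned by half a turn it is the same key; its tip fits the recess at every quarter turn
- key_tip (a point): centre of the end face of the key's tip (same as the key's origin, axes as the key)
- key_bar (a point): centre of the key's handle bar, 85 mm above the tip's end, axes as the key; the bar is 80 mm long (x), 16 mm thick (y) and 20 mm high (75 to 95 mm above the tip's end)
- holder: Fixed grey block 80 x 80 x 40 mm (origin: centre of its underside) with a 16 mm square hole, 30 mm deep, in the middle of its top, its sides along the block's x and y; the key stands in it, its tip's end 10 mm above the table, so lift it more than 30 mm to clear
- canister: Fixed upright steel sterilising canister, 110 mm across and 100 mm high on a 150 x 130 mm foot plate; origin: centre of its underside, z up. The vent cap sits in the middle of its top. A short dark rib on the canister's top, towards its -x side, marks where the cap's pointer stands when the cap is fully down
- recess (a point): Centre of the mouth of the square recess in the top of the black knurled cap (56 mm across, 34 mm high), about 135 mm above the table; turns with the cap. z up, x along the small raised pointer rib on the cap. Recess 15 x 15 mm, sides along x and y, 24 mm deep, its mouth widened by a chamfer 2 mm wide, 4 mm deep. The 14 mm key has about 4 degrees of turning play each way in it
- cap (a joint): Turn of the captive vent cap, rad: grows as it is turned clockwise seen from above (screwed down); 3.14 at its hard bottom stop, 0 at the top of its thread; starts at 1.95 to 2.6. Sinks 0.8 mm per rad, drags with about 0.06 N m, stays where left. Its pointer is along the canister's +x at 0, along -y at 1.57, along -x (at the mark) at 3.14
- stain_jar: Bystander: open glass jar, 60 mm across, 65 mm high, origin at the centre of its underside
- slide_box: Bystander: closed grey slide box 100 x 170 x 30 mm, origin at the centre of its underside
- reagent: Bystander: amber bottle with a white cap, 48 mm across, 100 mm high, origin at the centre of its underside
Mind the look-alikes: they are no part of the job. Of the things shaped like the key, the steel one is meant.

How it is judged:
By the outcome, as a careful person would: the job done as asked, in the order asked, and still so for the second after the job is handed in, while the arm keeps its last pose, push and grip.
It also fails if it takes over 51 s, if anything falls off the work surface, if the arm or the gripper's body presses on something with over 40 N, if the wrist force passes 120 N, or if a joint passes its speed limit or range.

## Working session

There is one attempt and no reset: what is moved stays moved. The work goes in short steps, Python scripts to look and compute and a shell command to move; the robot and the scene stay as the last step left them, time stands still between calls to the robot, and variables do not carry over. Pictures are saved under pics/ and viewed, about 8 in all and at most 12, crops included, and the job is handed in when it is done.

```bash
mkdir -p pics
cat > h.py <<'E'
import numpy as np, cv2
from scipy.spatial.transform import Rotation as R
from bench import get_state, eyes, job
def cam(n):
    s=get_state(); p=eyes.camera_params(n); K=np.array(p["camera_matrix"])
    if "pose" in p: T=np.array(p["pose"])
    else:
        W=np.eye(4); W[:3,:3]=R.from_rotvec(s["tool_rot"]).as_matrix(); W[:3,3]=s["position"]; T=W@np.array(p["mount"])
    return K,T
def shot(n,f=None):
    K,T=cam(n); im,d=eyes.get_image(n)
    if f: cv2.imwrite("pics/"+f,im[:,:,::-1])
    np.savez("last_"+n,im=im,d=d,K=K,T=T); return im,d,K,T
def plane(K,T,u,v,z):
    r=T[:3,:3]@np.linalg.inv(K)@np.array([u,v,1.]); o=T[:3,3]; return o+r*(z-o[2])/r[2]
def pts(d,K,T):
    v,u=np.indices(d.shape); c=np.stack([(u-K[0,2])/K[0,0]*d,(v-K[1,2])/K[1,1]*d,d],-1)
    return c@T[:3,:3].T+T[:3,3]
E
python3 - <<'E'
from h import *
for n in("top","side"):
    im,d,K,T=shot(n,n+"1.png"); print(n,T.round(3).tolist())
print(get_state())
E
```

```text
top [[0.023, -0.99, 0.141, 0.452], [-1.0, -0.026, -0.016, 0.015], [0.019, -0.14, -0.99, 1.013], [0.0, 0.0, 0.0, 1.0]]
side [[-0.847, -0.413, 0.336, 0.263], [-0.532, 0.637, -0.558, 0.563], [0.016, -0.651, -0.759, 0.868], [0.0, 0.0, 0.0, 1.0]]
{'time': 0.1, 'joint_positions': array([-1.28087992,  0.32176733, -0.07006655,  1.45153418,  0.02260749,
        1.37081159, -0.05691477]), 'qd': array([ 9.04410796e-04, -1.40062806e-03,  7.18012308e-05, -2.21970356e-03,
        4.63511328e-04, -2.14094427e-03, -8.86577481e-04]), 'joint_torque': array([-1.38978653e-04, -4.92573202e+01, -4.05682325e-01, -3.13401139e+01,
       -6.41948590e-02,  3.94415762e-02,  7.30445413e-05]), 'position': array([0.17694249, 0.62494173, 0.22156821]), 'tool_rot': array([-4.31865731e-01, -3.11163186e+00,  2.71563218e-03]), 'ft_force': array([-0.47284275,  0.12961425, -0.15305511]), 'torque': array([ 0.04258971, -0.00409342, -0.02053587]), 'grip_width': 1.00526190942013}
```

View pics/top1.png

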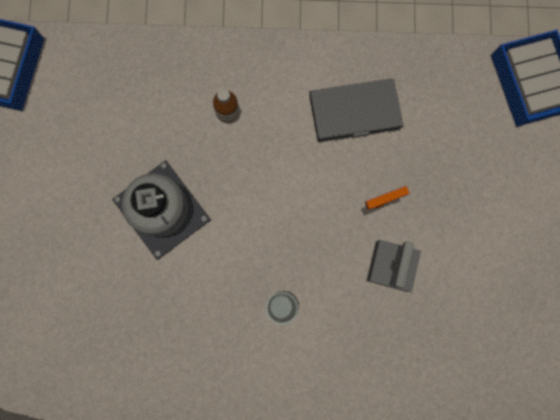

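View pics/side1.png

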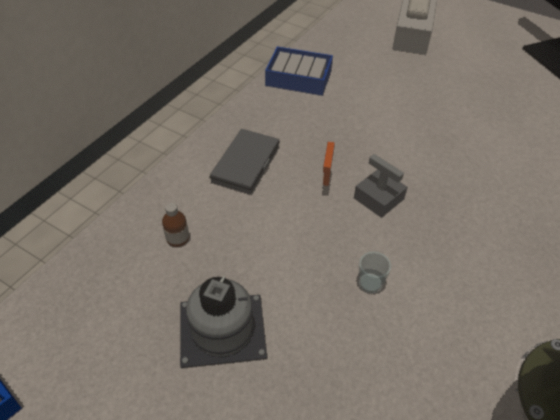

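The top view shows the canister with its cap at about (150,200), with its pointer towards the right and a mark at about (165,217). The steel key in its holder is at (395,265), the orange look-alike at (387,198) and the jar at (282,306). The side view agrees.

Run:
```python
from h import *
for n,boxk,boxc in(("top",(365,425,232,300),(100,215,150,265)),("side",(350,412,145,218),(170,275,265,370))):
    z=np.load(f"last_{n}.npz"); im,d,K,T=[z[k] for k in("im","d","K","T")]
    P=pts(d,K,T)
    a,b,c,e=boxk; Q=P[c:e,a:b].reshape(-1,3); ok=d[c:e,a:b].ravel()>0
    q=Q[ok&(Q[:,2]>.098)&(Q[:,2]<.115)]; r=cv2.minAreaRect((q[:,:2]*1000).astype(np.float32)); print(n,"bar",len(q),np.median(q[:,2]),r)
    q=Q[ok&(Q[:,2]>.034)&(Q[:,2]<.046)]; print(" block",len(q),cv2.minAreaRect((q[:,:2]*1000).astype(np.float32)))
    a,b,c,e=boxc; Q=P[c:e,a:b].reshape(-1,3); ok=d[c:e,a:b].ravel()>0
    q=Q[ok&(Q[:,2]>.128)]; print(" cap",len(q),np.median(q[:,2]),cv2.minEnclosingCircle((q[:,:2]*1000).astype(np.float32)))
    q=Q[ok&(Q[:,2]>.003)&(Q[:,2]<.02)]; print(" foot",len(q),cv2.minAreaRect((q[:,:2]*1000).astype(np.float32)))
    cv2.imwrite(f"pics/cap_{n}.png",cv2.resize(im[c:e,a:b,::-1],None,fx=4,fy=4,interpolation=cv2.INTER_CUBIC))
```

```text
top bar 448 0.10416676092939936 ((491.2391357421875, -228.8287811279297), (17.598846435546875, 79.6485824584961), 76.39297485351562)
 block 1349 ((491.4548034667969, -228.70726013183594), (80.72630310058594, 80.29573822021484), 76.42716979980469)
 cap 804 0.13396768223772237 ((590.8583984375, 219.32855224609375), 29.146059036254883)
 foot 2066 ((596.6510009765625, 229.24957275390625), (225.75022888183594, 224.53167724609375), 2.3508450984954834)
side bar 291 0.10511629095767616 ((490.8775634765625, -228.50250244140625), (20.441965103149414, 79.74755859375), 75.42456817626953)
 block 928 ((491.7761535644531, -228.25265502929688), (84.13125610351562, 82.6498794555664), 76.94185638427734)
 cap 829 0.13482902563176402 ((589.8380126953125, 219.70907592773438), 29.75714111328125)
 foot 2538 ((614.440185546875, 194.32730102539062), (200.8736572265625, 217.56167602539062), 32.753334045410156)
```

View pics/cap_top.png

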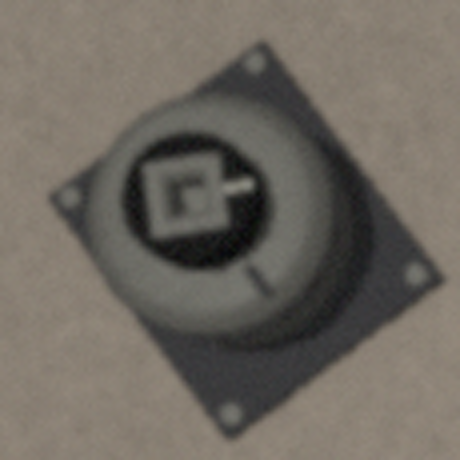

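The crop shows the pointer rib at about (225–255,187), the recess centre at about (187,195) and the dark mark at about (260,282), running from (248,265) to (268,297). I'll convert these to angles and set out towards the key.

```bash
cat >> h.py <<'E'
def togo(x,y,z,yaw):
    s=get_state(); M=R.from_rotvec(s["tool_rot"]).as_matrix(); d=M.T@(np.array([x,y,z])-s["position"])/.04
    yw=np.degrees(np.arctan2(M[1,0],M[0,0])); t=-((yaw-yw+180)%360-180)/5
    print("t",round(s["time"],2),"pos",s["position"].round(4),"yaw",round(yw,1),"j7",s["joint_positions"][6].round(2),"grip",round(s["grip_width"],3),"F",np.round(s["ft_force"],1),"Mz",round(s["torque"][2],2),"tilt",np.round(M[:2,2],3))
    print(" units to go",d.round(2),"turn",round(t,2))
E
python3 - <<'E'
from h import *
z=np.load("last_top.npz"); K,T=z["K"],z["T"]
f=lambda u,v,h:plane(K,T,100+u/4,150+v/4,h)*1000
ang=lambda a,b:np.degrees(np.arctan2(*(b-a)[[1,0]]))
c=np.array([590.3,219.5,0])
p1,p2=f(226,188,137),f(256,186,137); r1,r2=f(248,265,102),f(268,297,102)
print(p1,p2,r1,r2,ang(c,p1),ang(c,p2),ang(p1,p2),"rib",ang(c,r1),ang(c,r2),ang(r1,r2))
F=[f(*q,5) for q in((263,42),(50,195),(232,440),(442,280))]; print(np.round(F),np.mean(F,0),ang(F[0],F[1]),ang(F[1],F[2]))
E
python3 -m jog '[[[1,-0.94,-0.84,0,-0.22],[1,-0.94,-0.84,0,-0.22],[1,-0.94,-0.84,0,0],[1,-0.94,-0.84,0,0],[1,-0.94,-0.84,0,0],[1,-0.94,-0.84,0,0],[1,-0.94,-0.84,0,0],[1,-0.94,-0.84,0,0],[1,-0.94,-0.84,0,0],[1,-0.94,-0.84,0,0]]]' 40
python3 -c "
from h import *
togo(.491,-.2287,.2,166.4)"
```

```text
[-21444.85748558 -28934.19843534 137000.        ] [-21630.08875268 -26975.45282117 137000.        ] [-12046.79285938 -20210.37496362 102000.        ] [-10507.59391362 -19160.41496249 102000.        ] -127.0829790297868 -129.25149125158575 95.40218288315302 rib -121.73925600835258 -119.79757769299415 34.29973756345177
[[ -480.  -778.  5000.]
 [ -168. -1170.  5000.]
 [  294.  -796.  5000.]
 [  -22.  -411.  5000.]] [ -94.08629555 -788.73813013 5000.        ] -51.470179568460765 39.07999676298177
time: 1.35
position: [0.4616, 0.2073, 0.2223]
tool_rot: [-0.372, -3.119, -0.0]
ft_force: [0.2, 0.4, -0.7]
grip_width: 1.0
t 1.35 pos [0.4616 0.2073 0.2223] yaw 166.4 j7 0.86 grip 1.0 F [ 0.2  0.4 -0.7] Mz 0.04 tilt [-0.  0.]
 units to go [ -3.28 -10.42   0.56] turn 0.0
```

```bash
python3 - <<'E'
from h import *
z=np.load("last_top.npz"); K,T=z["K"],z["T"]
f=lambda u,v,h:plane(K,T,100+u/4,150+v/4,h/1000)*1000
ang=lambda a,b:np.degrees(np.arctan2(*(b-a)[[1,0]]))
c=np.array([590.3,219.5,0])
p1,p2=f(226,188,137),f(256,186,137); r1,r2=f(248,265,102),f(268,297,102)
print(p1,p2,r1,r2,ang(c,p1),ang(c,p2),ang(p1,p2),"rib",ang(c,r1),ang(c,r2),ang(r1,r2))
F=[f(*q,5) for q in((263,42),(50,195),(232,440),(442,280))]; print(np.round(F),np.mean(F,0),ang(F[0],F[1]),ang(F[1],F[2]))
q=[f(*q,134.5) for q in((142,165),(220,152),(230,225),(155,240))];print(np.round(q),np.mean(q,0),[ang(q[i],q[(i+1)%4]) for i in range(4)])
E
python3 -m jog '[[[1,-0.33,-1,0,0],[1,-0.33,-1,0,0],[1,-0.33,-1,0,0],[1,-0.33,-1,0,0],[1,-0.33,-1,0,0],[1,-0.33,-1,0,0],[1,-0.33,-1,0,0],[1,-0.33,-1,0,0],[1,-0.33,-1,0,0],[1,-0.33,-1,0,0]]]' 40
python3 -c "
from h import *
togo(.491,-.2287,.076,166.4)
im,d,K,T=shot('wrist','w1.png')"
```

```text
[592.90232808 201.44688346 137.        ] [594.09550185 188.82955414 137.        ] [564.59938376 197.41486734 102.        ] [550.71486045 187.9435809  102.        ] -81.79740620440896 -82.94544946033257 -84.5978171168466 rib -139.32677164124235 -141.43890341424068 -145.70026243654803
[[687. 215.   5.]
 [608. 315.   5.]
 [492. 220.   5.]
 [572. 123.   5.]] [589.87344219 218.15580692   5.        ] 128.5298204315392 -140.92000323701825
[[602. 238. 135.]
 [609. 205. 135.]
 [577. 199. 135.]
 [570. 231. 135.]] [589.68337454 218.39223578 134.5       ] [np.float64(-78.77012868018569), np.float64(-169.22346761450865), np.float64(103.03485418570357), np.float64(13.040819822256632)]
time: 2.6
position: [0.4951, -0.2121, 0.2223]
tool_rot: [-0.371, -3.119, -0.001]
ft_force: [1.0, 0.3, 0.6]
grip_width: 0.999
t 2.6 pos [ 0.4951 -0.2121  0.2223] yaw 166.4 j7 1.75 grip 0.999 F [1.  0.3 0.6] Mz 0.03 tilt [-0.  0.]
 units to go [ 0.   -0.43  3.66] turn 0.0
```

View pics/w1.png

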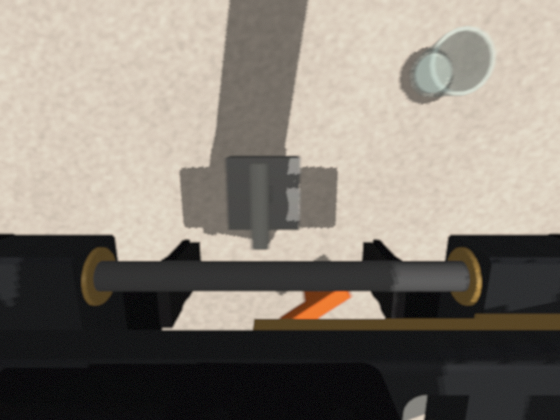

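The wrist view shows the steel bar vertical in the picture, at (260,165–248), between the jaws, with the orange one off to the side at (320,300). I'll check with the depth reading, then go down.

```bash
python3 - <<'E'
from h import *
z=np.load("last_wrist.npz"); P=pts(z["d"],z["K"],z["T"])[140:255,220:310].reshape(-1,3)
q=P[(P[:,2]>.098)&(P[:,2]<.112)]; print(len(q),cv2.minAreaRect((q[:,:2]*1000).astype(np.float32)))
E
python3 -m jog '[[[1,0,-0.2,0.5,0],[1,0,-0.23,0.5,0],[1,0,0,0.5,0],[1,0,0,0.5,0],[1,0,0,0,0],[1,0,0,0,0]]]' 40
python3 -c "
from h import *
togo(.491,-.2287,.076,166.4)"
```

```text
1568 ((489.18695068359375, -229.47482299804688), (16.028453826904297, 80.05093383789062), 76.0782241821289)
time: 3.4
position: [0.4915, -0.2278, 0.1431]
tool_rot: [0.372, 3.119, -0.0]
ft_force: [0.3, -0.5, 1.0]
grip_width: 1.003
t 3.4 pos [ 0.4915 -0.2278  0.1431] yaw 166.4 j7 1.84 grip 1.003 F [ 0.3 -0.5  1. ] Mz 0.02 tilt [ 0.001 -0.   ]
 units to go [ 0.01 -0.03  1.68] turn 0.0
```

```bash
python3 -m jog '[[[1,0.01,-0.03,0.56,0],[1,0,0,0.56,0],[1,0,0,0.55,0],[1,0,0,0,0],[0,0,0,0,0],[0,0,0,0,0],[0,0,0,0,0],[0,0,0,0,0],[0,0,0,0,0],[0,0,0,0,0]]]' 60
python3 -c "
from h import *
togo(.491,-.2287,.176,166.4)"
```

```text
time: 4.65
position: [0.4906, -0.2288, 0.0757]
tool_rot: [0.372, 3.119, 0.0]
ft_force: [0.9, 1.4, 0.4]
grip_width: 0.401
t 4.65 pos [ 0.4906 -0.2288  0.0757] yaw 166.4 j7 1.9 grip 0.401 F [0.9 1.4 0.4] Mz -0.02 tilt [0. 0.]
 units to go [-0.01  0.   -2.51] turn -0.0
```

```bash
python3 -m jog '[[[0,0,0,0,0],[0,0,0,0,0],[0,0,0,0,0]]]'
python3 -m jog '[[[0,0,0,-0.2,0],[0,0,0,-0.3,0],[0,0,0,-0.5,0],[0,0,0,-0.8,0],[0,0,0,-0.8,0],[0,0,0,-0.8,0],[0,0,0,-0.7,0],[0,0,0,0,0]]]'
python3 -c "
from h import *
togo(.590,.2190,.235,192)"
```

```text
time: 5.03
position: [0.4906, -0.2288, 0.0757]
tool_rot: [-0.372, -3.119, 0.0]
ft_force: [-0.2, 0.4, 0.4]
grip_width: 0.176
time: 6.02
position: [0.4918, -0.2297, 0.2426]
tool_rot: [0.372, 3.114, -0.0]
ft_force: [0.2, -0.5, -2.1]
grip_width: 0.178
t 6.03 pos [ 0.4918 -0.2297  0.2426] yaw 166.4 j7 1.78 grip 0.178 F [ 0.2 -0.5 -2.1] Mz -0.03 tilt [ 0.005 -0.001]
 units to go [ 0.26 11.48  0.19] turn -5.12
```

```bash
python3 -m jog '[[[0,0.02,0.6,0,0],[0,0.02,1,0,0],[0,0.03,1,0,0],[0,0.03,1,0,0],[0,0.03,1,0,0],[0,0.03,1,0,0],[0,0.03,1,0,0],[0,0.03,1,0,0],[0,0.03,1,0,0],[0,0.03,1,0,0]]]'
python3 -m jog '[[[0,0,0.9,0,0],[0,0,0.6,0,0],[0,0,0,0,-0.7],[0,0,0,0,-0.9],[0,0,0,0,-0.9],[0,0,0,0,-0.9],[0,0,0,0,-0.9],[0,0,0,0,-0.8],[0,0,0,0,0],[0,0,0,0,0]]]'
python3 -c "
from h import *
togo(.590,.2190,.206,192)
shot('wrist','w2.png'); shot('top'); shot('side')
for n in('top','side'):
    z=np.load(f'last_{n}.npz'); P=pts(z['d'],z['K'],z['T']).reshape(-1,3)
z=np.load('last_side.npz'); cv2.imwrite('pics/s2.png',cv2.resize(z['im'][170:380,110:330,::-1],None,fx=2.6,fy=2.6,interpolation=cv2.INTER_CUBIC))"
```

```text
time: 7.28
position: [0.5695, 0.1481, 0.2386]
tool_rot: [-0.372, -3.118, 0.001]
ft_force: [0.2, -0.5, -1.5]
grip_width: 0.176
time: 8.52
position: [0.584, 0.2049, 0.2394]
tool_rot: [0.323, -3.124, 0.001]
ft_force: [-0.2, -0.2, -2.5]
grip_width: 0.177
t 8.53 pos [0.584  0.2049 0.2394] yaw -168.2 j7 1.47 grip 0.177 F [-0.2 -0.2 -2.5] Mz -0.02 tilt [-0.001 -0.   ]
 units to go [-0.22  0.31  0.84] turn -0.04
```

View pics/w2.png

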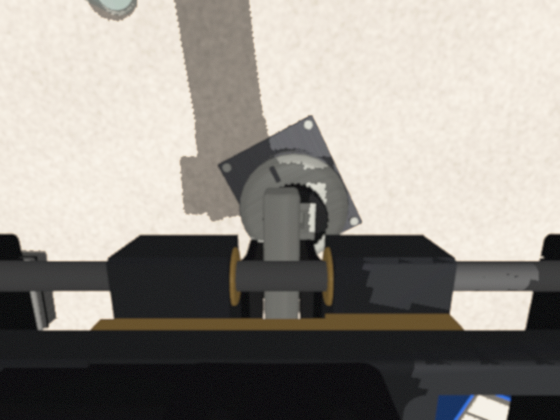

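View pics/s2.png

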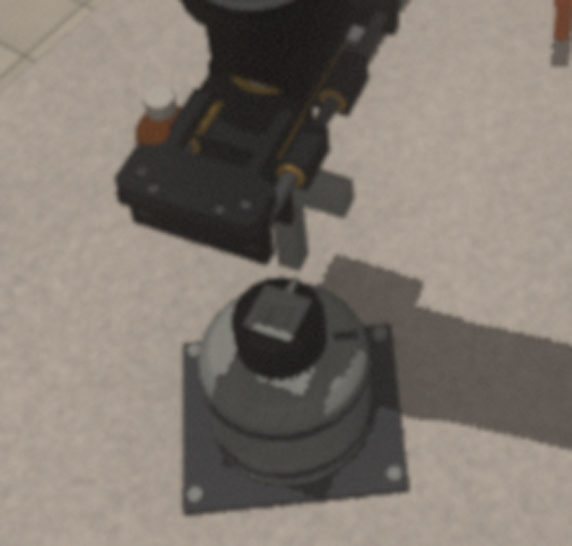

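Both views show the key upright in the jaws, just beside and above the cap. The recess lies along the tool at about (−0.22, 0.31) units. I'll align and go down in stages.

```bash
python3 -m jog '[[[0,-0.22,0.31,0,-0.04],[0,0,0,0.4,0],[0,0,0,0.4,0],[0,0,0,0,0],[0,0,0,0,0]]]'
python3 -c "
from h import *
togo(.590,.2190,.177,192)"
```

```text
time: 9.3
position: [0.5902, 0.219, 0.2077]
tool_rot: [0.33, -3.124, 0.0]
ft_force: [-0.3, -0.2, -1.0]
grip_width: 0.177
t 9.3 pos [0.5902 0.219  0.2077] yaw -167.9 j7 1.47 grip 0.177 F [-0.3 -0.2 -1. ] Mz 0.01 tilt [-0. -0.]
 units to go [0.   0.   0.77] turn 0.01
```

```bash
for i in 1 2 3; do python3 -m jog '[[[0,0,0,0.1,0],[0,0,0,0.08,0],[0,0,0,0,0]]]'; python3 -c "
from h import *
togo(.590,.2190,.177,192)"; done
```

```text
time: 9.68
position: [0.59, 0.2193, 0.2003]
tool_rot: [0.331, -3.124, 0.0]
ft_force: [1.1, -0.9, -1.1]
grip_width: 0.179
t 9.68 pos [0.59   0.2193 0.2003] yaw -167.9 j7 1.47 grip 0.179 F [ 1.1 -0.9 -1.1] Mz 0.0 tilt [-0. -0.]
 units to go [ 0.   -0.01  0.58] turn 0.02
time: 10.05
position: [0.5899, 0.2193, 0.1929]
tool_rot: [0.331, -3.123, 0.0]
ft_force: [-0.2, -0.3, -2.4]
grip_width: 0.173
t 10.05 pos [0.5899 0.2193 0.1929] yaw -167.9 j7 1.47 grip 0.173 F [-0.2 -0.3 -2.4] Mz 0.03 tilt [-0.001 -0.   ]
 units to go [-0.   -0.01  0.4 ] turn 0.02
time: 10.42
position: [0.5899, 0.2193, 0.1857]
tool_rot: [0.331, -3.123, 0.0]
ft_force: [-0.3, -0.2, -0.8]
grip_width: 0.174
t 10.43 pos [0.5899 0.2193 0.1857] yaw -167.9 j7 1.48 grip 0.174 F [-0.3 -0.2 -0.8] Mz -0.01 tilt [-0.001 -0.   ]
 units to go [-0.   -0.01  0.22] turn 0.02
```

```bash
for i in 1 2; do python3 -m jog '[[[0,0,0,0.08,0],[0,0,0,0.04,0],[0,0,0,0,0]]]'; python3 -c "
from h import *
togo(.590,.2190,.177,192)"; done
```

```text
time: 10.8
position: [0.5901, 0.2193, 0.1812]
tool_rot: [0.331, -3.124, 0.0]
ft_force: [-0.3, 0.4, -1.0]
grip_width: 0.176
t 10.8 pos [0.5901 0.2193 0.1812] yaw -167.9 j7 1.48 grip 0.176 F [-0.3  0.4 -1. ] Mz -0.01 tilt [-0. -0.]
 units to go [ 0.   -0.01  0.1 ] turn 0.02
time: 11.18
position: [0.5903, 0.2194, 0.177]
tool_rot: [-0.331, 3.124, 0.0]
ft_force: [-0.5, -0.1, 1.5]
grip_width: 0.177
t 11.18 pos [0.5903 0.2194 0.177 ] yaw -167.9 j7 1.48 grip 0.177 F [-0.5 -0.1  1.5] Mz 0.0 tilt [0. 0.]
 units to go [ 0.01 -0.01  0.  ] turn 0.02
```

```bash
for i in 1 2; do python3 -m jog '[[[0,0,0,0.02,0],[0,0,0,0,0]]]'; python3 -c "
from h import *
togo(.590,.2190,.177,192)"; done
```

```text
time: 11.42
position: [0.5905, 0.2195, 0.177]
tool_rot: [-0.331, 3.123, 0.001]
ft_force: [-1.0, -1.1, 4.6]
grip_width: 0.178
t 11.43 pos [0.5905 0.2195 0.177 ] yaw -167.9 j7 1.48 grip 0.178 F [-1.  -1.1  4.6] Mz -0.06 tilt [0.001 0.001]
 units to go [ 0.02 -0.01 -0.  ] turn 0.02
time: 11.68
position: [0.5907, 0.2195, 0.1769]
tool_rot: [-0.331, 3.122, 0.002]
ft_force: [-1.7, -0.0, 6.9]
grip_width: 0.182
t 11.68 pos [0.5907 0.2195 0.1769] yaw -167.9 j7 1.48 grip 0.182 F [-1.7 -0.   6.9] Mz 0.0 tilt [0.002 0.001]
 units to go [ 0.02 -0.01 -0.  ] turn 0.02
```

It bottomed at TCP z = 0.177, which is where a full 24 mm insertion should put it. Now I'll screw down.

```bash
python3 -m jog '[[[0,0,0,0.002,0.6],[0,0,0,0.002,0.8],[0,0,0,0.002,1],[0,0,0,0.002,1],[0,0,0,0.002,1],[0,0,0,0.002,1],[0,0,0,0.002,1],[0,0,0,0.002,1],[0,0,0,0.002,1],[0,0,0,0.002,0.6]]]'; python3 -c "
from h import *
togo(.590,.2190,.177,192)"
for i in 1 2 3; do python3 -m jog '[[[0,0,0,0.002,0.3],[0,0,0,0.002,0.3],[0,0,0,0,0]]]' >/dev/null; python3 -c "
from h import *
togo(.590,.2190,.177,192)"; done
```

```text
time: 12.92
position: [0.5907, 0.2192, 0.1763]
tool_rot: [0.892, 3.011, 0.002]
ft_force: [-2.7, -0.8, 9.3]
grip_width: 0.181
t 12.93 pos [0.5907 0.2192 0.1763] yaw 147.0 j7 0.72 grip 0.181 F [-2.7 -0.8  9.3] Mz -0.01 tilt [0.002 0.001]
 units to go [ 0.01 -0.01 -0.02] turn -9.0
t 13.3 pos [0.5908 0.2191 0.1762] yaw 144.1 j7 0.67 grip 0.177 F [-3.  -1.7  9.3] Mz 0.07 tilt [0.002 0.001]
 units to go [ 0.01 -0.01 -0.02] turn -9.58
t 13.68 pos [0.5908 0.219  0.1762] yaw 141.1 j7 0.62 grip 0.179 F [-4.  -1.6 10.1] Mz -0.03 tilt [0.002 0.001]
 units to go [ 0.01 -0.01 -0.02] turn -10.18
t 14.05 pos [0.5908 0.219  0.1761] yaw 138.1 j7 0.57 grip 0.177 F [-3.3 -2.1 10.4] Mz 0.02 tilt [0.002 0.001]
 units to go [ 0.01 -0.01 -0.02] turn -10.78
```

```bash
for i in 1 2 3 4 5 6; do python3 -m jog '[[[0,0,0,0,0.3],[0,0,0,0,0.3],[0,0,0,0,0]]]' >/dev/null; python3 -c "
from h import *
togo(.590,.2190,.177,192)"|head -1; done
```

```text
t 14.43 pos [0.5908 0.219  0.1761] yaw 135.1 j7 0.52 grip 0.178 F [-3.1 -1.4 10.7] Mz -0.01 tilt [0.002 0.001]
t 14.8 pos [0.5908 0.219  0.1761] yaw 132.1 j7 0.47 grip 0.174 F [-3.5 -2.1 10.4] Mz 0.07 tilt [0.002 0.001]
t 15.18 pos [0.5907 0.2189 0.176 ] yaw 129.1 j7 0.42 grip 0.184 F [-4.  -1.7 10.6] Mz 0.06 tilt [0.002 0.001]
t 15.55 pos [0.5907 0.2189 0.176 ] yaw 126.1 j7 0.37 grip 0.176 F [-3.4 -1.3  9.3] Mz 0.06 tilt [0.002 0.001]
t 15.93 pos [0.5907 0.2189 0.176 ] yaw 123.1 j7 0.32 grip 0.18 F [-3.1 -1.8 10.5] Mz 0.17 tilt [0.001 0.001]
t 16.3 pos [0.5906 0.2189 0.176 ] yaw 120.1 j7 0.27 grip 0.176 F [-3.5 -2.1  9.6] Mz 0.42 tilt [0.001 0.   ]
```

```bash
for i in 1 2; do python3 -m jog '[[[0,0,0,0,0.3],[0,0,0,0,0]]]' >/dev/null; python3 -c "
from h import *
togo(.590,.2190,.177,192)"|head -1; done
python3 -c "
from h import *
im,d,K,T=shot('top'); cv2.imwrite('pics/t3.png',cv2.resize(im[130:270,80:240,::-1],None,fx=5,fy=4.2857*1,interpolation=cv2.INTER_CUBIC))
im,d,K,T=shot('side'); cv2.imwrite('pics/s3.png',cv2.resize(im[170:380,110:330,::-1],None,fx=2.6,fy=2.6,interpolation=cv2.INTER_CUBIC))"
```

```text
t 16.55 pos [0.5906 0.2189 0.176 ] yaw 118.7 j7 0.25 grip 0.175 F [-3.  -2.1 10.2] Mz 0.54 tilt [0.001 0.   ]
t 16.8 pos [0.5906 0.2189 0.1759] yaw 117.2 j7 0.22 grip 0.179 F [-2.8 -2.1 10.6] Mz 0.7 tilt [ 0.001 -0.   ]
```

View pics/s3.png

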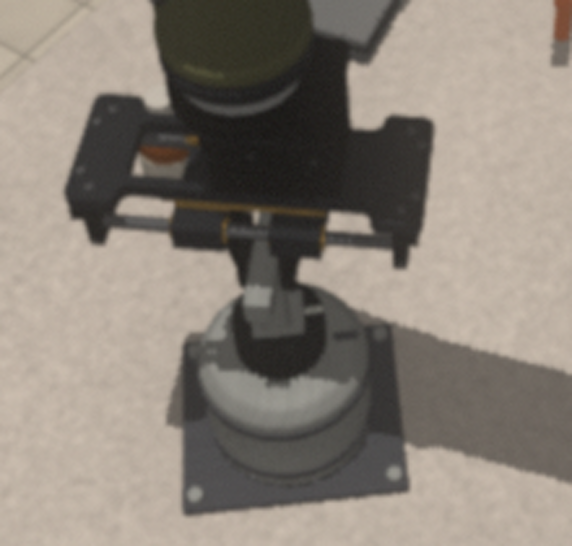

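The pointer is at (304–324,312–308) and the mark at (334–357,336–333). I'll compute both angles.

Run:
```python
from h import *
z=np.load("last_side.npz"); K,T=z["K"],z["T"]
f=lambda u,v,h:plane(K,T,110+u/2.6,170+v/2.6,h)*1000
c=np.array([590.2,219,0])
for n,u,v,h in(("p1",306,312,.136),("p2",324,308,.136),("m1",334,336,.102),("m2",357,333,.102)):
    q=f(u,v,h); print(n,q.round(1),np.degrees(np.arctan2(q[1]-c[1],q[0]-c[0])).round(1), np.hypot(*(q-c)[:2]).round(1))
```

```text
p1 [575.1 209.4 136. ] -147.5 17.9
p2 [567.4 201.  136. ] -141.6 29.1
m1 [563.9 197.9 102. ] -141.3 33.7
m2 [552.7 188.1 102. ] -140.5 48.6
```

The pointer is at −141.6° and the mark at about −141°, and the torque is rising against the stop, so the cap is fully down. Contact was at tool yaw ≈124°. Backing off takes about 8° of play plus 90°, so the target yaw is about 223°.

```bash
python3 -m jog '[[[0,0,0,-0.002,-0.6],[0,0,0,-0.002,-0.8],[0,0,0,-0.002,-1],[0,0,0,-0.002,-1],[0,0,0,-0.002,-1],[0,0,0,-0.002,-1],[0,0,0,-0.002,-1],[0,0,0,-0.002,-1],[0,0,0,-0.002,-1],[0,0,0,-0.002,-1]]]'>/dev/null;  python3 -c "
from h import *
togo(.590,.2190,.177,223)"
python3 -m jog '[[[0,0,0,-0.002,-1],[0,0,0,-0.002,-1],[0,0,0,-0.002,-1],[0,0,0,-0.002,-1],[0,0,0,-0.002,-1],[0,0,0,-0.002,-1],[0,0,0,-0.002,-1],[0,0,0,-0.002,-1],[0,0,0,-0.002,-0.6],[0,0,0,0,0]]]'>/dev/null
python3 -c "
from h import *
togo(.590,.2190,.177,223)"
```

```text
t 18.15 pos [0.5906 0.2194 0.1764] yaw 164.2 j7 1.01 grip 0.174 F [-2.4  0.3  8.1] Mz -0.07 tilt [0.001 0.001]
 units to go [ 0.01 -0.01 -0.01] turn -11.75
t 19.4 pos [0.5903 0.2198 0.177 ] yaw -152.9 j7 1.73 grip 0.176 F [-2.9 -0.5  8.9] Mz -0.05 tilt [0.001 0.002]
 units to go [ 0.02 -0.02  0.  ] turn -3.18
```

```bash
python3 -m jog '[[[0,0,0,-0.002,-0.8],[0,0,0,-0.002,-0.8],[0,0,0,-0.002,-0.8],[0,0,0,-0.002,-0.5],[0,0,0,0,-0.28],[0,0,0,0,0],[0,0,0,0,0]]]'>/dev/null
python3 -c "
from h import *
togo(.590,.2190,.177,223)
for n,(a,b,c,e) in dict(top=(90,230,135,265),side=(110,330,170,380)).items():
    im,d,K,T=shot(n); cv2.imwrite(f'pics/{n}4.png',cv2.resize(im[c:e,a:b,::-1],None,fx=2.6 if n=='side' else 4,fy=2.6 if n=='side' else 4,interpolation=cv2.INTER_CUBIC))
"
```

```text
t 20.27 pos [0.59   0.22   0.1773] yaw -137.0 j7 2.0 grip 0.177 F [-4.1 -0.3  8.3] Mz -0.06 tilt [0.    0.002]
 units to go [ 0.02 -0.02  0.01] turn 0.0
```

View pics/side4.png

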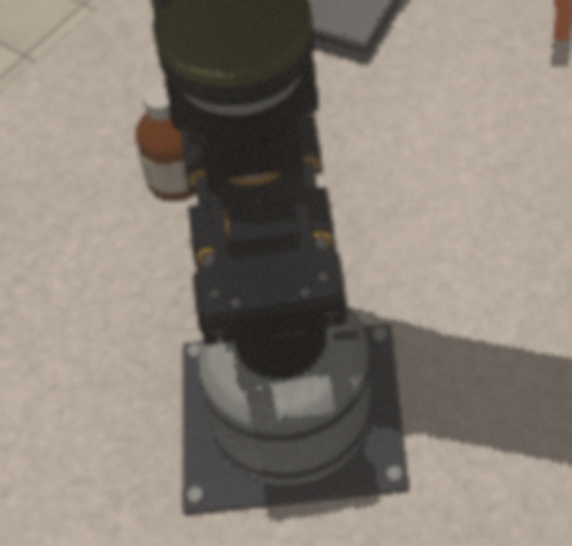

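The side view shows the gripper hiding the pointer, with the bottle and slide box undisturbed. I'll try the wrist view.

```bash
python3 -c "
from h import *
im,d,K,T=shot('wrist'); a=cv2.resize(im[:,:,::-1],(532,399))
t=cv2.imread('pics/top4.png'); t=cv2.resize(t,(430,399))[:,100:360]
cv2.imwrite('pics/w4.png',np.hstack([a,t]))"
```

```text
(no output)
```

View pics/w4.png

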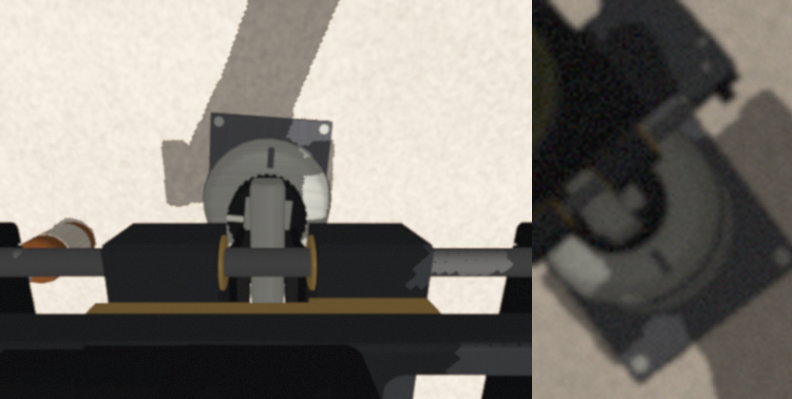

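The wrist view shows the pointer at about (235,218), sticking out left of the key bar, and the mark at about (270,157). I'll zoom in to measure.

```bash
python3 -c "
from h import *
z=np.load('last_wrist.npz'); im=z['im'][140:250,200:360,::-1]
cv2.imwrite('pics/w5.png',cv2.resize(im,None,fx=5,fy=5,interpolation=cv2.INTER_CUBIC))"
```

```text
(no output)
```

View pics/w5.png

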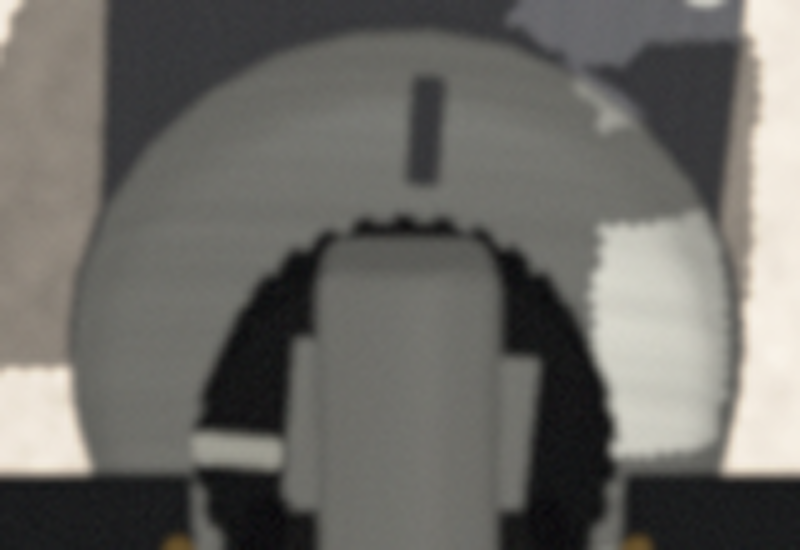

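The zoom shows the pointer centreline from (192,448) to (282,454) and the mark from (429,78) to (423,185).

Run:
```python
from h import *
z=np.load("last_wrist.npz"); K,T=z["K"],z["T"]
f=lambda u,v,h:plane(K,T,200+u/5,140+v/5,h)*1000
L=lambda u,h:[f(*q,h) for q in u]
a=lambda p,q:np.degrees(np.arctan2(*(q-p)[[1,0]]))
p=L([(282,454),(192,448)],.1365); m=L([(423,185),(429,78)],.102)
c=np.array([590.2,219.2,0]); print(np.round(p),np.round(m)); print("pointer",a(*p),a(c,p[0]),a(c,p[1]),"mark",a(*m),a(c,m[0]),a(c,m[1]))
# square edges
for s in([(293,340),(285,500)],[(541,358),(522,510)]): print(a(*L(s,.135)))
```

```text
[[598. 206. 136.]
 [606. 196. 136.]] [[563. 198. 102.]
 [551. 188. 102.]]
pointer -50.9524039087161 -59.58882610339979 -55.86645788671007 mark -140.01160798294208 -142.92809533475298 -142.01953397112112
39.276803440470225
37.2777594326532
```

The pointer is 89° back from the mark, so the quarter turn is done. The key is upright, seated and still gripped. Handing in.

```bash
python3 -c "
from h import *
togo(.590,.2190,.177,223)
print(job.close_job())"
```

```text
t 20.43 pos [0.59   0.22   0.1772] yaw -137.0 j7 2.0 grip 0.175 F [-3.6  0.1  7.7] Mz -0.05 tilt [0.    0.002]
 units to go [ 0.02 -0.02  0.01] turn 0.0
the job is handed in; nothing more can be done
None
```

I took the steel key from its holder, seated it in the cap's recess, screwed the cap down to its stop and backed it off a quarter turn. I handed the job in at 20.4 s, with the key still gripped upright in the cap.

- **Insertion:** the key bottomed at TCP height 0.177 m, which matches the full 24 mm depth.
- **Screwed down:** the pointer reached the mark (−141.6° against about −141°), and the torque rose to 0.7 N m against the stop.
- **Backed off:** the pointer and mark directions in the last wrist picture are 89° apart. The same points measured from the estimated cap centre gave about 83–87°. I trusted the directions more, because a small error in the centre does not affect them, and the tool yaw of 223° agrees with 90°.
- **At hand-in:** tilt was about 0.002 rad, the downward push about 8 N, and the grip opening steady at about 15.5 mm, the bar's width.
- **Bystanders:** I saw no contact with any of them. The bottle and the visible part of the slide box looked in place after the last move, but I did not look at the jar again at the end.

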